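Draw a slide tray out to its end stop with a pull hook

ROBOT

A 7-joint arm with a two-finger parallel gripper is mounted at the origin on a cart in front of the work surface, level with it; the furniture and walls round the work are solid. World frame = base frame: x ahead of the robot, y to its left, z up, the work surface at z = 0. Lengths are in m, angles in rad, forces in N, time in s.
With the tool pointing down it reaches from about 0.4 to 0.875 m from the base axis. Payload 19.3 kg.
Tool frame: the origin (TCP) lies midway between the tips of the shut fingers; the grasp point (between the pads) lies 19 mm behind it; z points along the fingers, y is the line along which they close (so a half turn about z gives the same grasp; the last joint's range is limited). The gripper opens to 85 mm and grips with 20 to 120 N. Pads are 22 mm wide; open, the fingers measure 114 mm over their backs; the gripper's body (76 mm by 85 mm) begins 54 mm behind the grasp point. The pads swing forward as they close: fully open they stand 13 mm farther back than shut.
Start: joints at [1.114, 0.521, -0.036, 1.599, 0.021, 1.021, -0.113], TCP at [0.236, -0.579, 0.199] pointing down, gripper open.
Joint ranges: [-2.91, 2.91], [-0.3, 2.13], [-1.5, 1.42], [0.17, 2.43], [-1.26, 4.41], [0.16, 1.93], [-2.52, 2.52]. Speed limits (rad/s): [1.89, 1.89, 2.39, 2.39, 3.01, 3.01, 3.01].

INTERFACE

Orientations are given as a unit quaternion [w, x, y, z].
In Python, from rig import sensors, optics, workorder, spotter gives the robot as it stands. The module is installed in compiled form; this text tells all that it offers.
- The arm moves only by the tool arm_command, never from a script. Its argument "increments" is one flat list of numbers, 6 for each row, row after row: the shift along the tool's x, y, z in units of 25 mm (1.0 is 25 mm), then the turn, a rotation vector about the tool's x, y, z in units of 6 degrees (1.0 is 6 degrees). A call has 1 to 10 rows; each row is the pose to reach, as a shift and turn from the pose commanded when the call began, along the tool's axes at that moment; what a row does not reach only later rows make up. A row lasts 1/10 s, in which the tool goes at most 50 mm and 8.59 degrees, less where a joint would pass 70% of its speed; a pose out of reach is approached as far as the arm can. A call with a gripper value outside its range is refused whole. "jaw" is the opening, from 0 (shut) to 1 (fully open), set as the call begins (left out, the last holds). The fingers move at their own pace and stop on an object; "grip_force" is the grip in N (left out, the last holds). Time passes only in rows, so rows that repeat a pose let the fingers close. It gives the time, the measured TCP pose, the force, the opening and the grip force at its end, in the units of the state.
- sensors.state(): the state, without advancing time (a new reading comes with each control period).
- optics.grab_frame(name): name is "side" or "top" or "wrist"; returns (picture, depth): 400x640x3 uint8, blue, green, red; 400x640 float32, m along the optical axis (not along the pixel's ray), 0 where there is no reading.
- optics.camera_params(name): a dict with "intrinsics" (3x3 intrinsics, pixels), "origin" and "orientation" of the camera in the world; the wrist camera has in their place "tool_from_camera" (4x4, takes a point from camera to tool coordinates, whose origin is the TCP and whose axes are the flange's). Camera axes: x right, y down, z forward; pixel columns grow to the right and rows downward; lengths in m; the calibration is good to about 2 mm. A picture is of the moment at which its call begins: read the wrist's pose just before it. camera_params takes no time and is no camera call.
- workorder.hand_in(): hands the job in; it is judged then, once.
Trained networks look in the newest picture that a camera, given by its name, has taken for a name from the list of things; names that differ only in an ending like _2 or _b are one class to them, and where a whole thing is asked for, a point or a joint stands for the part that bears it (a point fixed in the world has none). Each returns a list of dicts, best first, with "score" (0 to 1); they miss things now and then, are a little off and sometimes report something else, mostly with a low value. They report only what shows in the picture. A call takes as long as a camera call. They do not tell look-alikes from the thing itself.
- spotter.spot_in(camera, label): "xy" ([column, row] as shares, 0 to 1, of the picture: columns of its width, rows of its height, amid what is visible of it).
- spotter.tip_of(camera, label): "xy" ([column, row] as shares, 0 to 1, of the picture: columns of its width, rows of its height: a listed point, or the origin of a listed thing).
The state is a dict: "clock": time; "joint_pos": joint angles; "joint_velocities": joint speeds; "joint_torque": joint torques, N m; "tcp_pos": TCP position; "orientation": TCP orientation; "force": force on the tool from outside, world axes, zero at the start; "torque": the same for the moment, N m; "width": finger opening in m; "gripper_force": force on a finger pad.
Only numpy, scipy, OpenCV 4.12 (cv2) and the standard library are available. Lean on these libraries where they do the work, as an engineer would, in place of code of your own. Each camera call takes 0.05 s, during which the arm holds its last target. There are 200 camera calls.

TASK

Take the orange pull hook from its black cradle, drop its point into the finger hole in the steel lip of the blue-fronted slide tray and, with the hook alone, draw the tray gently out of the white staining chamber until you feel it come up against its end stop; hold a light steady pull of 10 to 15 N against the stop for about a second, and never load the tray with more than 20 N. Then unhook without pushing the tray back in and lay the hook back in its cradle as it lay before. Do not disturb the jar and the two bottles standing by.

Things in the scene. Friction and masses are not known exactly. Their poses are not given: they have to be found in the camera images.
- chamber: White staining chamber for slides, 170 (x) x 130 (y) x 76 (z) mm, fixed. Origin: centre of its underside, on the bench. The tray slides out along its -x. The slide drags with about 3 N and the tray stays where it is left. The rigid end stop is met with the hole between 85 and 109 mm farther out than when the tray is fully in; where exactly cannot be seen, only felt.
- tray: Slide tray in the chamber, starting 0 to 40 mm out: glass slides, blue front panel 126 mm wide and 62 mm high, steel lip 52 mm wide, 6 mm thick, standing out 42 mm from the panel (its top 48 mm, its underside 42 mm above the bench, free below). Axes as the chamber's. Origin: 113 mm behind (+x of) the hole's centre, 48 mm below the lip's top.
- tray_hole (a point): Centre of the finger hole in the lip, at the level of the lip's top face. Round through hole, 14 mm diameter, 24 mm in front of the panel's middle plane (21 mm from its face). With the tray fully in it lies at x = -113 mm, y = 0, z = 48 mm in the chamber's frame.
- hook: Pull hook, loose, about 0.12 kg. Orange flat-sided handle 100 (x) x 16 (y) x 20 (z) mm; origin: centre of the handle's underside. An 8 mm round steel shank leaves the +x end 10 mm above the underside, runs to x = 90 mm and turns straight down to a rounded point at z = -18 mm (24 mm below the shank). Grasp across the 16 mm, at the middle, from above. Axes in the cradle: the cradle's.
- hook_tip (a point): Lowest end of the hook's point: in the hook's frame x = 90, y = 0, z = -18 mm.
- cradle: Black cradle, fixed: base 120 x 60 x 8 mm with two yokes 12 mm thick at x = +40 and -40 mm; the handle rests on them, underside 36 mm above the bench, between posts 22 mm apart that rise to 57 mm. Between the yokes (68 mm) there is room for fingers. Origin: centre of its underside.
- cradle_seat (a point): Where the origin of the hook (middle of the handle's underside) lies in the cradle: 36 mm above the cradle's origin.
- jar: Specimen jar with a lid, 52 x 51 x 62 mm, standing beside the chamber on its +y side; origin at the centre of its underside. Leave alone.
- stain: Violet dropper bottle, 42 x 42 x 99 mm, standing beside the chamber on its -y side; origin at the centre of its underside. Leave alone.
- oil: Small brown bottle with a black cap, 33 x 33 x 66 mm, standing on the -y side of the cradle; origin at the centre of its underside. Leave alone.
Mind the look-alikes: they are no part of the job. What is meant by the hook is not red, and is the smaller of those in its own colour.

How it is judged:
By the outcome, as a careful person would: the job done as asked, in the order asked, and still so for the second after the job is handed in, with the robot touching nothing.
It also fails if it takes over 72 s, if anything falls off the work surface, if the arm or the gripper's body presses on something with over 40 N, if the wrist force passes 120 N, or if a joint passes its speed limit or range.

## Working session

There is one attempt and no reset: what is moved stays moved. The work goes in short steps, Python scripts to look and compute and a tool call to move; the robot and the scene stay as the last step left them, time stands still between calls to the robot, and variables do not carry over. Pictures are saved under pics/ and viewed, at most 10 in all, crops included, and the job is handed in when it is done.

Besides the shell and the picture viewer there is one more tool, called after "Call:" by a JSON object that holds its "method" and its "body", one argument or row to a line. arm_command: Moves the arm, as the interface text tells. Its arguments: {"type":"object","properties":{"increments":{"type":"array","items":{"type":"number"}},"jaw":{"type":"number"},"grip_force":{"type":"number"}},"required":["increments"]}

```bash
mkdir -p pics; cat > h.py <<'E'
import numpy as np, cv2
from scipy.spatial.transform import Rotation as R
from rig import sensors, optics, workorder, spotter
def q2R(q): return R.from_quat([q[1],q[2],q[3],q[0]]).as_matrix()
def cam(name,st=None):
    p=optics.camera_params(name); K=np.array(p["intrinsics"])
    if "origin" in p:
        o=p["orientation"]; o=np.array(o)
        return K,(q2R(o) if o.size==4 else o),np.array(p["origin"])
    T=np.array(p["tool_from_camera"]); Rt=q2R(st["orientation"])
    return K,Rt@T[:3,:3],Rt@T[:3,3]+np.array(st["tcp_pos"])
def ray(c,uv):
    K,Rc,o=c; d=Rc@np.linalg.solve(K,[uv[0],uv[1],1.]); return o,d
def pt(c,uv,depth): o,d=ray(c,uv); return o+d*depth
def atz(c,uv,z): o,d=ray(c,uv); return o+d*(z-o[2])/d[2]
def proj(c,P):
    K,Rc,o=c; q=K@(Rc.T@(np.array(P)-o)); return q[:2]/q[2]
def tri(c1,u1,c2,u2):
    o1,d1=ray(c1,u1);o2,d2=ray(c2,u2); A=np.stack([d1,-d2],1)
    s=np.linalg.lstsq(A,o2-o1,rcond=None)[0]; a=o1+d1*s[0];b=o2+d2*s[1]
    return (a+b)/2,np.linalg.norm(a-b)
E
python3 - <<'E'
from h import *
s=sensors.state(); print({k:np.round(v,3) for k,v in s.items()})
np.set_printoptions(precision=4,suppress=True)
for n in["side","top","wrist"]:
    st=sensors.state(); im,d=optics.grab_frame(n); cv2.imwrite(f"pics/{n}0.png",im); np.save(f"pics/{n}0.npy",d)
    c=cam(n,st); print(n,c[2],c[1][:,2],c[0][0,0])
    for l in["hook","hook_tip","tray_hole","cradle","cradle_seat","chamber"]:
        for r in spotter.tip_of(n,l)[:4]:
            uv=np.array(r["xy"])*[640,400]; u,v=np.clip(uv.astype(int),0,[639,399])
            print(n,l,round(r["score"],2),uv.round(1),pt(c,uv,d[v,u]))
E
```

```text
{'clock': np.float64(0.0), 'joint_pos': array([ 1.114,  0.522, -0.036,  1.6  ,  0.021,  1.021, -0.113]), 'joint_velocities': array([ 0.002,  0.   ,  0.002, -0.001,  0.001,  0.   ,  0.   ]), 'joint_torque': array([-0.0000e+00, -9.2711e+01,  1.9810e+00, -3.6993e+01,  1.8000e-02,
        8.0000e-03,  0.0000e+00]), 'tcp_pos': array([ 0.236, -0.579,  0.199]), 'orientation': array([-0.001,  0.981,  0.192, -0.   ]), 'force': array([0.227, 0.547, 0.239]), 'torque': array([ 0.061, -0.016,  0.013]), 'gripper_force': np.float64(0.0), 'width': np.float64(0.085)}
side [ 0.4598 -0.9922  0.8313] [ 0.1113  0.7727 -0.625 ] 477.2946348428719
side hook 0.89 [286.3 225.7] [ 0.4936 -0.041   0.0151]
side hook 0.85 [258.9 162.7] [ 0.4377  0.299  -0.0015]
side hook 0.79 [293.2 257.2] [ 0.4975 -0.1924  0.0464]
side hook 0.54 [364.2 211.8] [ 0.7063 -0.0224  0.0156]
side hook_tip 0.89 [253.5 224.6] [ 0.4077  0.0046 -0.0065]
side hook_tip 0.88 [244.1 181.5] [0.3897 0.1828 0.0133]
side hook_tip 0.8 [334.5 261.8] [ 0.5978 -0.1765 -0.0023]
side tray_hole 0.61 [327.3 179.2] [0.6258 0.0982 0.0496]
side cradle 0.64 [
[... 165 characters left out ...]
2 -0.0617  1.1401] [ 0.155   0.0146 -0.9878] 373.1139810618138
top hook 0.87 [211.4 248.1] [ 0.4343  0.2937 -0.002 ]
top hook 0.73 [369.1 220.7] [ 0.5112 -0.1806  0.0532]
top hook 0.66 [314.4 231.2] [ 0.4839 -0.0196  0.0024]
top hook_tip 0.8 [240.8 263.6] [ 0.3877  0.2025 -0.0021]
top hook_tip 0.75 [373.8 193.9] [ 0.5982 -0.2033 -0.0035]
top hook_tip 0.64 [313.2 256.8] [ 0.4072 -0.0159 -0.0042]
top tray_hole 0.73 [268.4 187.6] [0.6116 0.1158 0.0458]
top cradle 0.95 [365.4 226.4] [ 0.4972 -0.1737  0.0108]
top cradle_seat 0.76 [368.5 225.2] [ 0.498  -0.1786  0.0541]
top chamber 0.61 [268.4 151.1] [0.7165 0.1136 0.0725]
wrist [ 0.3042 -0.5507  0.3729] [-0.269  -0.1097 -0.9569] 293.0503315513003
```

View pics/side0.png

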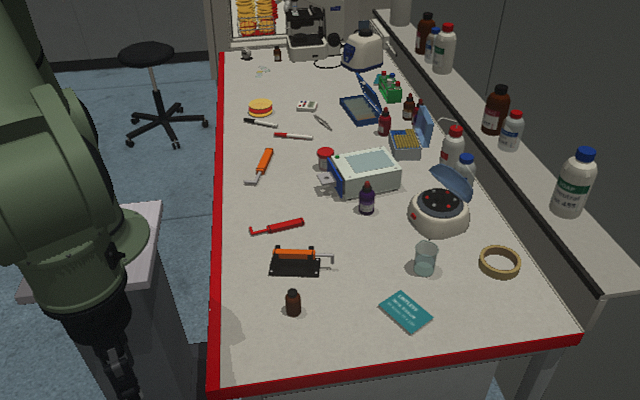

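View pics/top0.png

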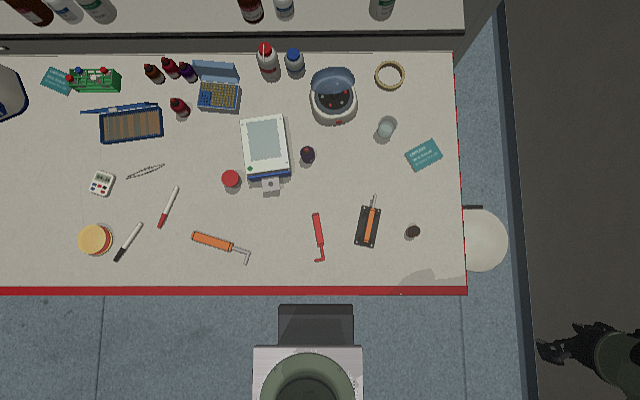

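The hook class shows three things in the side picture: the red hook at (286,226), the large orange hook on the bench at (259,163), and the smaller orange one in the black cradle at (293,257), which is (369,221) in the top picture. I choose the one in the cradle. The tray lip is at about (327,179) in side and (268,187) in top. Next I check the choice in a close crop and measure it.

```bash
python3 - <<'E'
from h import *
np.set_printoptions(precision=4,suppress=True)
S=cv2.imread("pics/side0.png");T=cv2.imread("pics/top0.png")
def crop(I,x,y,w,h): return cv2.resize(I[y:y+h,x:x+w],(400,300),interpolation=cv2.INTER_CUBIC)
cv2.imwrite("pics/crop1.png",np.vstack([np.hstack([crop(S,250,225,100,75),crop(S,300,140,120,90)]),np.hstack([crop(T,320,185,100,75),crop(T,215,105,120,90)])]))
for n,I,box in[("side",S,(262,240,345,285)),("top",T,(350,190,385,252))]:
    c=cam(n); d=np.load(f"pics/{n}0.npy"); hsv=cv2.cvtColor(I,cv2.COLOR_BGR2HSV)
    m=cv2.inRange(hsv,(5,120,90),(22,255,255)); x0,y0,x1,y1=box
    vs,us=np.nonzero(m[y0:y1,x0:x1]); P=np.array([pt(c,(u+x0,v+y0),d[v+y0,u+x0]) for u,v in zip(us,vs)])
    print(n,len(P),"z pct",np.percentile(P[:,2],[5,25,50,75,95]))
    Q=P[P[:,2]>0.045] ; r=cv2.minAreaRect((Q[:,:2]*1000).astype(np.float32)); print("handle rect",r,Q.mean(0), "median z",np.median(Q[:,2]))
    # all pts near cradle
c=cam("top");d=np.load("pics/top0.npy")
vv,uu=np.mgrid[100:205,215:335]; P=np.array([pt(c,(u,v),d[v,u]) for u,v in zip(uu.ravel(),vv.ravel())])
for lo,hi in[(.068,.085),(.040,.058)]:
    k=(P[:,2]>lo)&(P[:,2]<hi); img=k.reshape(uu.shape).astype(np.uint8)
    n,lab,st,_=cv2.connectedComponentsWithStats(img)
    for i in range(1,n):
        if st[i,4]<40: continue
        Q=P[lab.ravel()==i]; print(lo,st[i],cv2.minAreaRect((Q[:,:2]*1000).astype(np.float32)),np.median(Q[:,2]))
ct,cs=cam("top"),cam("side")
for a,b,n in[((373.8,193.9),(334.5,261.8),"tip"),((268.4,187.6),(327.3,179.2),"hole"),((368.5,225.2),(293,254.9),"seat"),((365.4,226.4),(292.6,269.4),"cradle"),((369.1,220.7),(293.2,257.2),"hook"),((268.4,151.1),(366.3,181.7),"chamber")]:
    print(n,tri(ct,a,cs,b))
E
```

```text
side 318 z pct [0.0414 0.0488 0.0546 0.0563 0.0582]
handle rect ((503.5752258300781, -575.0792236328125), (95.41250610351562, 833.3477783203125), 0.5375223755836487) [ 0.5001 -0.1875  0.0567] median z 0.05511557796884137
top 183 z pct [0.0515 0.054  0.0555 0.0571 0.0588]
handle rect ((499.0825500488281, -180.02474975585938), (15.234789848327637, 100.70970916748047), 77.28553009033203) [ 0.4987 -0.1796  0.0555] median z 0.05554279874327395
0.068 [104   0  16  10 122] ((859.0350952148438, -58.564300537109375), (45.1687126159668, 31.711122512817383), 89.41553497314453) 0.07652598436425617
0.068 [  24   14   51   61 2441] ((739.43505859375, 127.46460723876953), (170.49822998046875, 130.44508361816406), 8.303507804870605) 0.07683753475290156
0.068 [86 47 11 11 48] ((712.5818481445312, 1.3312244415283203), (27.51055908203125, 28.047195434570312), 18.22504234313965) 0.07939555592696035
0.068 [ 32  71  43   8 105] ((645.9620361328125, 113.39912414550781), (7.553999900817871, 124.4590835571289), 8.721863746643066) 0.07462204057618238
0.04 [  0   0  22  11 195] ((874.2771606445312, 255.0640106201172), (65.53844451904297, 32.699989318847656), 85.8100814819336) 0.04553901523291559
0.04 [95  0 25 23 89] ((841.7142333984375, -35.72932052612305), (100.74124908447266, 28.110532760620117), 48.121002197265625) 0.050032931884356424
0.04 [ 39  73  37  20 273] ((624.3004150390625, 101.52772521972656), (44.05141830444336, 108.6628646850586), 9.057368278503418) 0.048211896905134166
tip (array([ 0.5941, -0.2001,  0.0219]), np.float64(0.0007101669421644667))
hole (array([0.6212, 0.1176, 0.0348]), np.float64(0.015188761241794965))
seat (array([ 0.4985, -0.1799,  0.0417]), np.float64(0.0006944040433085049))
cradle (array([ 0.4964, -0.1759, -0.0104]), np.float64(0.0041683835400208626))
hook (array([ 0.5051, -0.1825,  0.0374]), np.float64(0.014332755194852992))
chamber (array([0.7405, 0.1245, 0.0053]), np.float64(0.011497843197545158))
```

View pics/crop1.png

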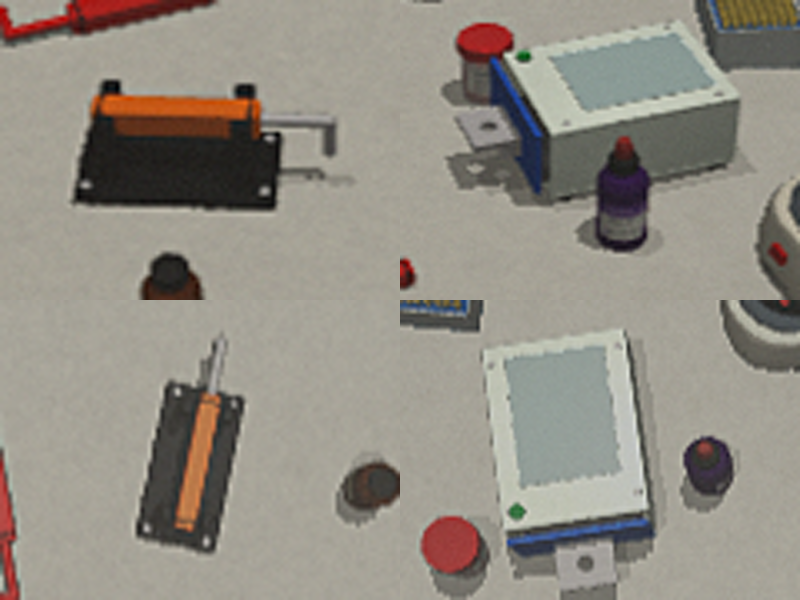

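The crop confirms it: the orange hook lies in the black cradle with its shank toward world +x and its yaw at about -12.7°. The handle is 100 x 15 mm with its top at 0.0555 m, which fits the text. The hole is at crop (586,563), about (271,184) in the top picture. I now move above the cradle.

Call:
{"method": "arm_command", "body": {
  "increments": [1.6, -1.1, -0.5, 0.6, 0, 0.58, 3.2, -2.2, -0.8, 0, 0, 1.2, 4.8, -3.3, -0.8, 0, 0, 1.8, 6.4, -4.4, -0.8, 0, 0, 2.4, 8, -5.5, -0.8, 0, 0, 3, 9.6, -6.6, -0.8, 0, 0, 3.6, 11.2, -7.7, -0.8, 0, 0, 4.2, 12.8, -8.8, -0.8, 0, 0, 4.8, 14.4, -9.9, -0.8, 0, 0, 5.4, 15.75, -10.8, -0.8, 0, 0, 5.8],
  "jaw": 0.6
}}

```text
clock: 2.05
tcp_pos: [0.4998, -0.1777, 0.2195]
orientation: [-0.0, 0.994, -0.111, 0.0]
force: [-0.1, -0.8, 0.5]
width: 0.0513
gripper_force: 0.0
```

```bash
python3 - <<'E'
from h import *
np.set_printoptions(precision=4,suppress=True)
st=sensors.state(); im,d=optics.grab_frame("wrist"); cv2.imwrite("pics/w1.png",im)
c=cam("wrist",st); print(st["tcp_pos"],c[2])
m=cv2.inRange(cv2.cvtColor(im,cv2.COLOR_BGR2HSV),(5,120,90),(22,255,255))
n,lab,s,_=cv2.connectedComponentsWithStats(m)
for i in range(1,n):
    if s[i,4]<150: continue
    vs,us=np.nonzero(lab==i); P=np.array([pt(c,(u,v),d[v,u]) for u,v in zip(us,vs)])
    z=np.median(P[:,2]); Q=P[abs(P[:,2]-0.0555)<.004]
    print(s[i],z,len(Q)); 
    if len(Q)>30: print(cv2.minAreaRect((Q[:,:2]*1000).astype(np.float32)),np.median(Q[:,2]),Q.mean(0))
for l in["hook_tip","cradle_seat","hook","cradle"]:
    for r in spotter.tip_of("wrist",l)[:2]:
        uv=np.array(r["xy"])*[640,400]; print(l,r["score"],uv, atz(c,uv,{"hook_tip":.018,"cradle":0}.get(l,.036)))
E
```

```text
[ 0.4998 -0.1777  0.2195] [ 0.5718 -0.1939  0.3932]
[ 317  131   14   83 1119] 0.05490046643353497 1034
((499.57818603515625, -181.19483947753906), (14.710610389709473, 97.37823486328125), 77.13483428955078) 0.05495682856423695 [ 0.5014 -0.1813  0.0549]
[   0  254   68   25 1267] 0.018990486273625318 0
hook_tip 0.95 [102.592 290.88 ] [0.3921 0.1784 0.018 ]
hook_tip 0.69 [228.288 258.2  ] [ 0.4026 -0.0198  0.018 ]
cradle_seat 0.6 [326.976 172.2  ] [ 0.4974 -0.1844  0.036 ]
cradle_seat 0.26 [422.08 156.8 ] [ 0.4905 -0.3018  0.036 ]
hook 0.91 [324.672 174.   ] [ 0.4958 -0.1811  0.036 ]
hook 0.84 [217.92 199.52] [ 0.4933 -0.0411  0.036 ]
cradle 0.87 [324.608 167.32 ] [ 0.4972 -0.1818  0.    ]
```

View pics/w1.png

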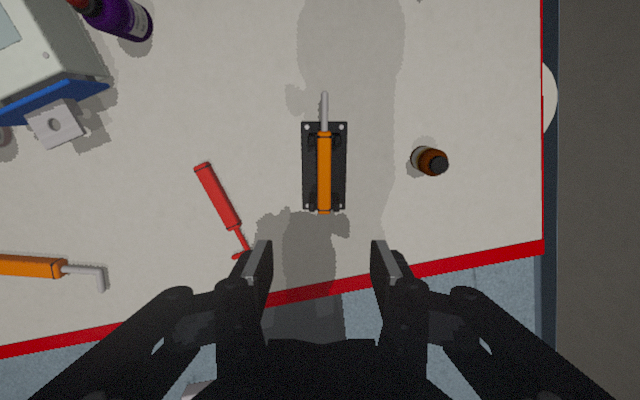

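The picture shows the hook vertical in the image, handle (324,172), centred between the fingers, and the oil bottle at (430,160) well clear. The wrist view puts the handle at (0.4995,-0.181), the same as the top view. I descend now.

Call:
{"method": "arm_command", "body": {
  "increments": [0, 0.12, 1, 0, 0, 0, 0, 0.12, 2.4, 0, 0, 0, 0, 0.12, 3.8, 0, 0, 0, 0, 0.12, 5, 0, 0, 0, 0, 0.12, 6, 0, 0, 0, 0, 0.12, 6.8, 0, 0, 0, 0, 0.12, 7.4, 0, 0, 0, 0, 0.12, 7.65, 0, 0, 0, 0, 0.12, 7.65, 0, 0, 0]
}}

```text
clock: 3.2
tcp_pos: [0.4972, -0.184, 0.0276]
orientation: [0.0, 0.994, -0.111, -0.001]
force: [0.3, -0.4, -0.0]
width: 0.0515
gripper_force: 0.0
```

Call:
{"method": "arm_command", "body": {
  "increments": [0, 0, 0, 0, 0, 0, 0, 0, 0, 0, 0, 0, 0, 0, 0, 0, 0, 0, 0, 0, 0, 0, 0, 0, 0, 0, 0, 0, 0, 0, 0, 0, 0, 0, 0, 0, 0, 0, 0, 0, 0, 0, 0, 0, 0, 0, 0, 0],
  "jaw": 0,
  "grip_force": 80
}}

```text
clock: 4.0
tcp_pos: [0.4979, -0.1832, 0.0279]
orientation: [-0.0, 0.994, -0.11, -0.0]
force: [0.6, -0.1, -0.1]
width: 0.0001
gripper_force: 0.0
```

```bash
python3 - <<'E'
from h import *
st=sensors.state(); print(st["width"],st["gripper_force"],st["tcp_pos"])
im,d=optics.grab_frame("wrist"); s,_=optics.grab_frame("side");t,_=optics.grab_frame("top")
cr=lambda I,x,y,w,h:cv2.resize(I[y:y+h,x:x+w],(400,300),interpolation=cv2.INTER_CUBIC)
cv2.imwrite("pics/c2.png",np.hstack([np.vstack([cr(s,240,200,140,105),cr(t,310,170,120,90)]),cv2.resize(im[:,120:520],(400,600))[:, :]]))
E
```

```text
0.00014506838154250897 0.0 [ 0.49790956 -0.18318718  0.02792682]
```

View pics/c2.png

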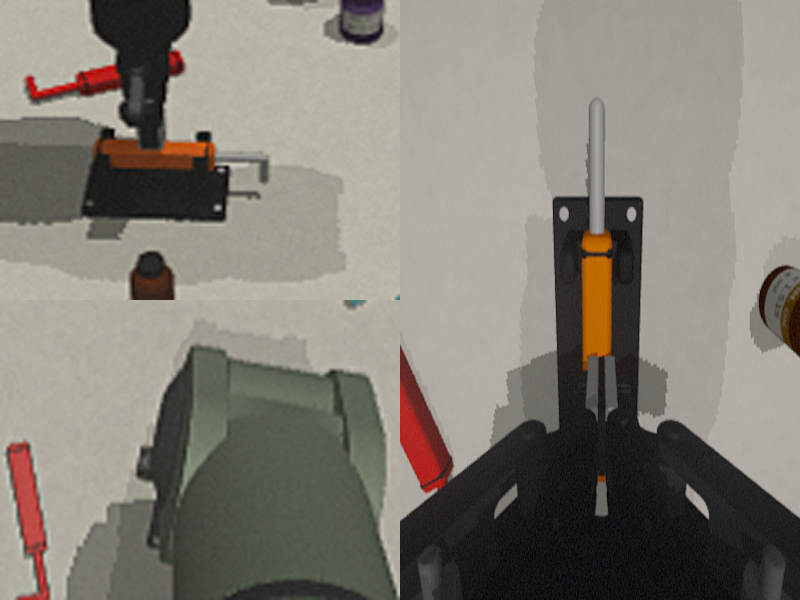

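```bash
python3 - <<'E'
from h import *
np.set_printoptions(precision=4,suppress=True)
st=sensors.state(); im,d=optics.grab_frame("wrist"); c=cam("wrist",st)
for uv in[(323,200),(319,225),(319,240),(327,240),(319,248),(328,248),(319,256),(328,262),(316,268),(330,268)]:
    print(uv,im[uv[1],uv[0]],d[uv[1],uv[0]],pt(c,uv,d[uv[1],uv[0]]))
im,d=optics.grab_frame("side"); c=cam("side")
for u in(288,291,294,297):
  for v in range(240,262,3): print(u,v,im[v,u],pt(c,(u,v),d[v,u]))
E
```

```text
(323, 200) [  0 104 190] 0.15357135 [ 0.5254 -0.1902  0.055 ]
(319, 225) [  0 102 187] 0.15889 [ 0.5116 -0.1849  0.0538]
(319, 240) [20 25 28] 0.14810209 [ 0.5085 -0.1843  0.0661]
(327, 240) [90 93 93] 0.14698331 [ 0.5081 -0.1883  0.0671]
(319, 248) [16 24 30] 0.14069404 [ 0.508  -0.1842  0.074 ]
(328, 248) [93 93 90] 0.13933377 [ 0.5077 -0.1886  0.0752]
(319, 256) [20 19 28] 0.13131084 [ 0.5088 -0.1845  0.0835]
(328, 262) [89 88 91] 0.12694803 [ 0.5076 -0.1882  0.0882]
(316, 268) [79 78 78] 0.12212102 [ 0.5087 -0.1833  0.0932]
(330, 268) [91 94 89] 0.12172132 [ 0.5076 -0.189   0.0936]
288 240 [44 46 46] [ 0.4872 -0.2441  0.1493]
288 243 [26 24 29] [ 0.4872 -0.2281  0.126 ]
288 246 [66 69 68] [ 0.4877 -0.1978  0.0889]
288 249 [52 60 70] [ 0.4873 -0.1914  0.0736]
288 252 [ 29  59 116] [ 0.487  -0.182   0.0552]
288 255 [ 24  49 100] [ 0.4862 -0.1872  0.0505]
288 258 [25 45 96] [ 0.4855 -0.187   0.0406]
288 261 [28 29 30] [ 0.4855 -0.1649  0.0089]
291 240 [31 29 34] [ 0.4934 -0.246   0.15  ]
291 243 [29 31 34] [ 0.4937 -0.2283  0.1251]
291 246 [28 30 32] [ 0.4945 -0.1966  0.0866]
291 24
[... 256 characters left out ...]
2237  0.1286]
294 243 [28 30 30] [ 0.5002 -0.2278  0.1236]
294 246 [23 23 25] [ 0.5012 -0.1992  0.0879]
294 249 [24 25 27] [ 0.5006 -0.1988  0.0783]
294 252 [43 57 83] [ 0.5004 -0.1915  0.0619]
294 255 [23 48 98] [ 0.4999 -0.1908  0.0516]
294 258 [21 44 92] [ 0.4994 -0.1898  0.041 ]
294 261 [34 36 36] [ 0.4998 -0.1691  0.0106]
297 240 [111 121 123] [ 0.5161 -0.0836 -0.0008]
297 243 [85 90 90] [ 0.5148 -0.0964  0.0006]
297 246 [66 69 70] [ 0.5089 -0.184   0.0725]
297 249 [ 71  87 110] [ 0.5083 -0.185   0.064 ]
297 252 [ 31  89 189] [ 0.5078 -0.1845  0.054 ]
297 255 [ 23  51 106] [ 0.5067 -0.1928  0.0524]
297 258 [27 51 98] [ 0.5063 -0.1902  0.0401]
297 261 [28 30 30] [ 0.5069 -0.1707  0.0108]
```

The close crop shows the shut fingers ending just above the handle. Two cameras put their tips at about z 0.058, while the TCP reads 0.028, so the visible tips sit about 30 mm above the reported TCP. The hook is untouched. I trust the pictures: reopen, go down part way and check.

Call:
{"method": "arm_command", "body": {
  "increments": [0, 0, 0, 0, 0, 0, 0, 0, 0, 0, 0, 0, 0, 0, 0, 0, 0, 0, 0, 0, 0, 0, 0, 0, 0, 0, 0, 0, 0, 0, 0, 0, 0.2, 0, 0, 0, 0, 0, 0.4, 0, 0, 0, 0, 0, 0.6, 0, 0, 0, 0, 0, 0.8, 0, 0, 0, 0, 0, 0.8, 0, 0, 0],
  "jaw": 0.6
}}

```text
clock: 5.25
tcp_pos: [0.4975, -0.183, 0.0071]
orientation: [-0.0, 0.994, -0.11, -0.001]
force: [-0.6, -0.3, -0.4]
width: 0.0515
gripper_force: 0.0
```

```bash
python3 - <<'E'
from h import *
np.set_printoptions(precision=4,suppress=True)
st=sensors.state(); print(st["tcp_pos"],st["force"],st["width"])
im,d=optics.grab_frame("wrist"); c=cam("wrist",st)
vv,uu=np.mgrid[180:400,180:460]
P=np.array([pt(c,(u,v),d[v,u]) for u,v in zip(uu.ravel(),vv.ravel()) if d[v,u]>0])
L=(P-np.array(st["tcp_pos"]))@q2R(st["orientation"])
for sg in(-1,1):
    k=(sg*L[:,1]>.02)&(sg*L[:,1]<.06)&(abs(L[:,0])<.015)&(L[:,2]<0.0)
    print(sg,k.sum(),"tip z in tool",np.percentile(L[k,2],[90,95,98,99.5]),"inner y",np.percentile(sg*L[k,1],[1,5,50]), "x",np.percentile(L[k,0],[5,95]))
E
```

```text
[ 0.4975 -0.183   0.0071] [-0.5708 -0.3159 -0.429 ] 0.051529201937330134
-1 5815 tip z in tool [-0.0443 -0.0008 -0.0003 -0.0001] inner y [0.0215 0.0253 0.0337] x [-0.0094  0.0121]
1 5282 tip z in tool [-0.0473 -0.0399 -0.0005 -0.0001] inner y [0.0218 0.0253 0.0329] x [-0.0088  0.0121]
```

Open, the tips also lie about 40 mm behind the TCP, which fits the swing, so the offset is real. I go 11 mm lower and close.

Call:
{"method": "arm_command", "body": {
  "increments": [0, -0.05, 0.15, 0, 0, 0, 0, -0.05, 0.3, 0, 0, 0, 0, -0.05, 0.45, 0, 0, 0, 0, -0.05, 0.45, 0, 0, 0]
}}

```text
clock: 5.7
tcp_pos: [0.4979, -0.1819, -0.0038]
orientation: [-0.0, 0.994, -0.11, -0.0]
force: [-0.7, -0.2, 0.2]
width: 0.051
gripper_force: 0.0
```

Call:
{"method": "arm_command", "body": {
  "increments": [0, 0, 0, 0, 0, 0, 0, 0, 0, 0, 0, 0, 0, 0, 0, 0, 0, 0, 0, 0, 0, 0, 0, 0, 0, 0, 0, 0, 0, 0, 0, 0, 0, 0, 0, 0, 0, 0, 0, 0, 0, 0, 0, 0, 0, 0, 0, 0],
  "jaw": 0,
  "grip_force": 80
}}

```text
clock: 6.5
tcp_pos: [0.4983, -0.182, -0.003]
orientation: [0.0, 0.994, -0.11, 0.0]
force: [-1.0, 0.0, 5.7]
width: 0.0149
gripper_force: 78.4
```

The hook is gripped, 14.9 mm wide at 78 N. I lift straight up and then carry it toward the tray.

Call:
{"method": "arm_command", "body": {
  "increments": [0, 0, -0.2, 0, 0, 0, 0, 0, -0.6, 0, 0, 0, 0, 0, -1.2, 0, 0, 0, 0, 0, -2, 0, 0, 0, 0, 0, -3, 0, 0, 0, 0, 0, -4.2, 0, 0, 0, 0, 0, -5.4, 0, 0, 0, 0, 0, -6.1, 0, 0, 0, 0, 0, -6.1, 0, 0, 0]
}}

```text
clock: 7.4
tcp_pos: [0.4994, -0.1824, 0.1522]
orientation: [0.0, 0.994, -0.11, 0.002]
force: [0.2, -0.2, -1.4]
width: 0.015
gripper_force: 77.9
```

Call:
{"method": "arm_command", "body": {
  "increments": [-0.1, -0.7, 0, 0, 0, -0.2, -0.3, -2, 0, 0, 0, -0.6, -0.6, -3.4, 0, 0, 0, -1.1, -1, -4.8, 0, 0, 0, -1.6, -1.3, -6.2, 0, 0, 0, -2.1, -1.6, -7.6, 0, 0, 0, -2.6, -1.9, -9, 0, 0, 0, -3.1, -2.1, -10.2, 0, 0, 0, -3.4, -2.19, -10.74, 0, 0, 0, -3.52, -2.19, -10.74, 0, 0, 0, -3.52]
}}

```text
clock: 8.4
tcp_pos: [0.5029, 0.0943, 0.1486]
orientation: [-0.0, 0.997, 0.076, -0.0]
force: [-0.6, -1.0, -0.5]
width: 0.0144
gripper_force: 78.1
```

```bash
cat > look.py <<'E'
from h import *
import sys
np.set_printoptions(precision=4,suppress=True)
st=sensors.state(); im,d=optics.grab_frame("wrist"); c=cam("wrist",st); nm=sys.argv[1]
print(st["tcp_pos"],st["force"],st["width"])
T=np.array(st["tcp_pos"]);Rt=q2R(st["orientation"]); tip=T+Rt@[.0905,0,-.021]
print("yaw",np.degrees(np.arctan2(Rt[1,0],Rt[0,0])),"tip pred",tip,proj(c,tip))
res=spotter.tip_of("wrist","tray_hole")[:2]; 
for r in res: uv=np.array(r["xy"])*[640,400]; print("hole",r["score"],uv,atz(c,uv,.048))
for r in spotter.tip_of("wrist","hook_tip")[:2]: uv=np.array(r["xy"])*[640,400]; print("tip",r["score"],uv,atz(c,uv,tip[2]))
# dark hole within the lip: lip plane points
K,Rc,o=c; vv,uu=np.mgrid[0:400,0:640]; W=(np.stack([uu,vv,np.ones_like(uu)],-1)@np.linalg.inv(K).T*d[...,None])@Rc.T+o
lip=((abs(W[...,2]-.048)<.005)&(np.hypot(W[...,0]-.622,W[...,1]-.11)<.045)).astype(np.uint8)
cs,h=cv2.findContours(lip,cv2.RETR_CCOMP,cv2.CHAIN_APPROX_NONE)
for k,q in enumerate(cs):
    if h[0][k][3]>=0 and cv2.contourArea(q)>15:
        m=q[:,0].mean(0); P=np.array([W[v,u] for u,v in q[:,0]]); print("hole contour",m,cv2.contourArea(q),atz(c,m,.048), "diam",np.ptp(P,0))
Q=W[lip>0]; print("lip",len(Q),np.median(Q[:,2]),cv2.minAreaRect((Q[:,:2]*1000).astype(np.float32)))
top=(abs(W[...,2]-.0765)<.003)&(np.hypot(W[...,0]-.739,W[...,1]-.127)<.12); Q=W[top]
if len(Q)>300: print("chamber top",len(Q),np.median(Q[:,2]),cv2.minAreaRect((Q[:,:2]*1000).astype(np.float32)))
cv2.imwrite(f"pics/{nm}.png",im)
E
python3 look.py w3
```

```text
[0.5029 0.0943 0.1486] [-0.5925 -0.9755 -0.504 ] 0.01435114176784589
yaw 8.693232751977199 tip pred [0.5923 0.1079 0.1696] [321.4907  73.3082]
hole 0.95 [323.2   51.92] [0.6221 0.1109 0.048 ]
tip 0.81 [321.728  74.   ] [0.592  0.1078 0.1696]
tip 0.72 [396.928 278.   ] [0.4879 0.0466 0.1696]
lip 2965 0.047190539676627286 ((623.1928100585938, 110.04440307617188), (42.7122802734375, 78.48045349121094), 8.407669067382812)
chamber top 952 0.07428476234619102 ((646.309814453125, 112.71937561035156), (5.88934850692749, 124.58157348632812), 8.573980331420898)
```

View pics/w3.png

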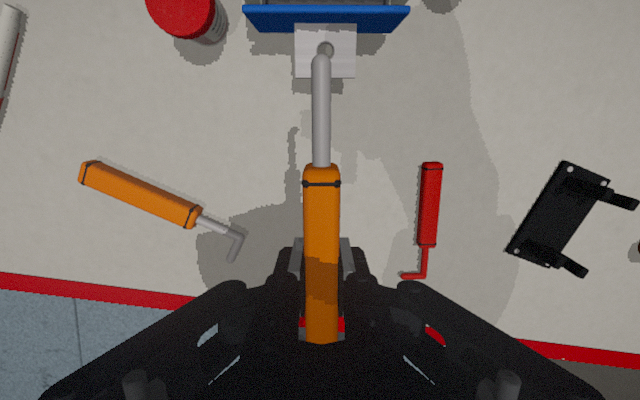

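The picture shows the hook well held, its bend at (321,60) just in front of the hole at (325,47). The predicted tip pixel agrees with the network's. The hole is at about (0.622,0.110,0.048), tray yaw about 8.5°, about 5 mm out. I go down to just above the lip, 18 mm short of the hole, for a closer check.

Call:
{"method": "arm_command", "body": {
  "increments": [0.1, 0, 0.6, 0, 0, 0, 0.2, 0.05, 1.4, 0, 0, 0, 0.3, 0.1, 2.2, 0, 0, 0, 0.4, 0.1, 3, 0, 0, 0, 0.45, 0.1, 3.6, 0, 0, 0, 0.45, 0.1, 4, 0, 0, 0, 0.45, 0.1, 4.1, 0, 0, 0, 0.45, 0.1, 4.1, 0, 0, 0]
}}

```text
clock: 9.35
tcp_pos: [0.515, 0.0907, 0.0468]
orientation: [0.0, 0.997, 0.074, -0.0]
force: [-0.4, 0.8, -0.7]
width: 0.0146
gripper_force: 78.1
```

```bash
python3 look.py w4
```

```text
[0.515  0.0907 0.0468] [-0.3885  0.7598 -0.7099] 0.014572499837918255
yaw 8.440136383019196 tip pred [0.6045 0.104  0.0678] [321.4904  73.3047]
hole 0.85 [320.128  39.4  ] [0.6229 0.1074 0.048 ]
tip 0.7 [319.808  72.6  ] [0.6047 0.1049 0.0678]
lip 6909 0.04707503362521406 ((621.7188720703125, 109.29702758789062), (39.534549713134766, 52.287086486816406), 8.60481071472168)
```

View pics/w4.png

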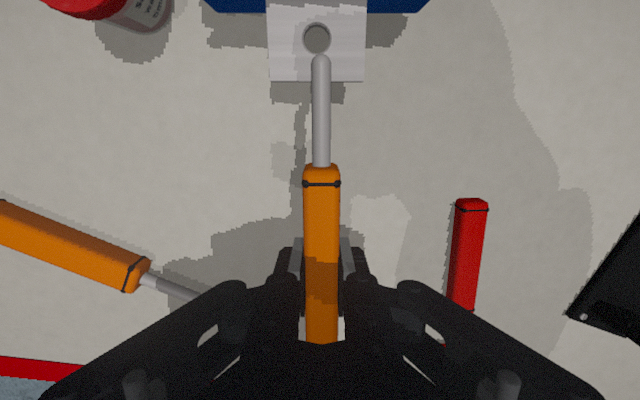

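The picture shows the hole at (316.5,38), the bend at (321,60). The hole is about 2.5 mm to tool -y and about 19 mm ahead of the point. I move over it and lower.

Call:
{"method": "arm_command", "body": {
  "increments": [0.25, -0.05, 0, 0, 0, 0, 0.5, -0.1, 0, 0, 0, 0, 0.75, -0.1, 0, 0, 0, 0, 0.75, -0.1, 0.2, 0, 0, 0, 0.75, -0.1, 0.4, 0, 0, 0, 0.75, -0.1, 0.6, 0, 0, 0, 0.75, -0.1, 0.8, 0, 0, 0, 0.75, -0.1, 0.9, 0, 0, 0, 0.75, -0.1, 1, 0, 0, 0, 0.75, -0.1, 1, 0, 0, 0]
}}

```text
clock: 10.5
tcp_pos: [0.533, 0.0964, 0.0214]
orientation: [0.0, 0.997, 0.074, -0.0]
force: [-0.3, 0.8, -0.8]
width: 0.0144
gripper_force: 78.1
```

```bash
python3 look.py w5; python3 - <<'E'
from h import *
np.set_printoptions(precision=4,suppress=True)
im,d=optics.grab_frame("side"); c=cam("side"); print(proj(c,[.622,.110,.048]),sensors.state()["force"])
w=cv2.imread("pics/w5.png")
cv2.imwrite("pics/c5.png",np.hstack([cv2.resize(im[145:220,275:375],(400,300),interpolation=cv2.INTER_CUBIC),cv2.resize(w[0:150,220:420],(400,300),interpolation=cv2.INTER_CUBIC)]))
E
```

```text
[0.533  0.0964 0.0214] [-0.3221  0.847  -0.7827] 0.01442525720125871
yaw 8.481726107932154 tip pred [0.6226 0.1098 0.0424] [321.4903  73.3063]
hole 0.55 [323.2  72.8] [0.6223 0.109  0.048 ]
tip 0.73 [320.704  72.92 ] [0.6227 0.1102 0.0424]
lip 10414 0.04711393295558565 ((623.4772338867188, 110.13201141357422), (42.413394927978516, 78.28121185302734), 8.498079299926758)
[325.3328 177.4568] [ 0.2006 -0.5847 -0.8266]
```

View pics/c5.png

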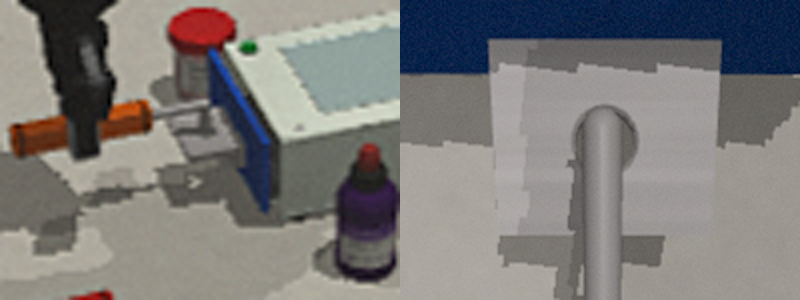

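The point stands centred in the hole with no contact force. I lower 6 mm more and begin to pull gently.

Call:
{"method": "arm_command", "body": {
  "increments": [0, 0, 0.12, 0, 0, 0, 0, 0, 0.25, 0, 0, 0, -0.04, 0, 0.25, 0, 0, 0, -0.1, 0, 0.25, 0, 0, 0, -0.16, 0, 0.25, 0, 0, 0, -0.22, 0, 0.25, 0, 0, 0, -0.28, 0, 0.25, 0, 0, 0, -0.34, 0, 0.25, 0, 0, 0, -0.4, 0, 0.25, 0, 0, 0]
}}

```text
clock: 11.6
tcp_pos: [0.5233, 0.095, 0.0155]
orientation: [-0.0, 0.997, 0.074, 0.0]
force: [2.8, 0.5, -1.7]
width: 0.0145
gripper_force: 78.0
```

Call:
{"method": "arm_command", "body": {
  "increments": [-0.06, 0, 0, 0, 0, 0, -0.14, 0, 0, 0, 0, 0, -0.22, 0, 0, 0, 0, 0, -0.3, 0, 0, 0, 0, 0, -0.38, 0, 0, 0, 0, 0, -0.46, 0, 0, 0, 0, 0, -0.54, 0, 0, 0, 0, 0, -0.62, 0, 0, 0, 0, 0, -0.7, 0, 0, 0, 0, 0, -0.78, 0, 0, 0, 0, 0]
}}

```text
clock: 12.6
tcp_pos: [0.5039, 0.0921, 0.0155]
orientation: [-0.0, 0.997, 0.074, -0.0]
force: [3.5, 1.4, -1.5]
width: 0.0146
gripper_force: 78.1
```

```bash
cat > f.py <<'E'
from h import *
np.set_printoptions(precision=4,suppress=True)
for i in range(3):
    s=sensors.state(); Rt=q2R(s["orientation"]); print(s["clock"],np.array(s["tcp_pos"]),"tool F",Rt.T@np.array(s["force"]),"tip",np.array(s["tcp_pos"])+Rt@[.0905,0,-.021])
    if i<2: spotter.spot_in("wrist","tray") if 0 else optics.grab_frame("wrist")
E
python3 f.py; python3 look.py w6|grep -E "lip|hole"
```

```text
12.6 [0.5039 0.0921 0.0155] tool F [ 3.6698 -0.898   1.55  ] tip [0.5934 0.1054 0.0365]
12.65 [0.5035 0.0921 0.0154] tool F [ 1.7692 -0.1049  0.5571] tip [0.5931 0.1054 0.0364]
12.7 [0.5036 0.092  0.0154] tool F [ 1.5663 -0.7113  1.0085] tip [0.5931 0.1053 0.0364]
hole 0.78 [322.368  65.08 ] [0.5953 0.1053 0.048 ]
lip 10881 0.04712871502817831 ((597.8942260742188, 106.38534545898438), (40.06247329711914, 89.38887023925781), 8.432316780090332)
```

The tray follows with about 3 N of drag. It is about 31 mm out, so the stop is 54–78 mm farther. I pull another 40 mm at the same gentle speed.

Call:
{"method": "arm_command", "body": {
  "increments": [-0.06, 0, 0, 0, 0, 0, -0.14, 0, 0, 0, 0, 0, -0.22, 0, 0, 0, 0, 0, -0.3, 0, 0, 0, 0, 0, -0.38, 0, 0, 0, 0, 0, -0.46, 0, 0, 0, 0, 0, -0.54, 0, 0, 0, 0, 0, -0.62, 0, 0, 0, 0, 0, -0.7, 0, 0, 0, 0, 0, -0.78, 0, 0, 0, 0, 0]
}}

```text
clock: 13.85
tcp_pos: [0.4846, 0.0892, 0.0155]
orientation: [-0.0, 0.997, 0.074, -0.0]
force: [2.4, -0.3, -2.0]
width: 0.0143
gripper_force: 78.0
```

Call:
{"method": "arm_command", "body": {
  "increments": [-0.08, 0, 0, 0, 0, 0, -0.16, 0, 0, 0, 0, 0, -0.24, 0, 0, 0, 0, 0, -0.32, 0, 0, 0, 0, 0, -0.4, 0, 0, 0, 0, 0, -0.48, 0, 0, 0, 0, 0, -0.56, 0, 0, 0, 0, 0, -0.64, 0, 0, 0, 0, 0, -0.72, 0, 0, 0, 0, 0, -0.8, 0, 0, 0, 0, 0]
}}

```text
clock: 14.85
tcp_pos: [0.4648, 0.0863, 0.0155]
orientation: [-0.0, 0.997, 0.074, -0.0]
force: [2.8, -0.2, -2.5]
width: 0.0146
gripper_force: 78.0
```

```bash
python3 f.py
```

```text
14.85 [0.4648 0.0863 0.0155] tool F [2.7289 0.5857 2.4537] tip [0.5543 0.0996 0.0364]
14.9 [0.4644 0.0862 0.0154] tool F [2.2093 0.252  2.0676] tip [0.5539 0.0995 0.0364]
14.95 [0.4645 0.0862 0.0154] tool F [ 0.3613 -0.8078  1.9276] tip [0.554  0.0996 0.0364]
```

The tray is about 71 mm out, so the stop could come in 14–38 mm, within a few mm. I go 9 mm more at a slower pace, then probe in small steps.

Call:
{"method": "arm_command", "body": {
  "increments": [-0.04, 0, 0, 0, 0, 0, -0.08, 0, 0, 0, 0, 0, -0.12, 0, 0, 0, 0, 0, -0.16, 0, 0, 0, 0, 0, -0.2, 0, 0, 0, 0, 0, -0.24, 0, 0, 0, 0, 0, -0.28, 0, 0, 0, 0, 0, -0.32, 0, 0, 0, 0, 0, -0.36, 0, 0, 0, 0, 0]
}}

```text
clock: 15.85
tcp_pos: [0.456, 0.0849, 0.0155]
orientation: [-0.0, 0.997, 0.074, 0.0]
force: [3.0, 0.7, -2.4]
width: 0.0145
gripper_force: 78.0
```

```bash
python3 f.py
```

```text
15.85 [0.456  0.0849 0.0155] tool F [ 3.0305 -0.2846  2.4113] tip [0.5455 0.0983 0.0365]
15.9 [0.4558 0.0849 0.0155] tool F [ 2.9134 -0.0986  2.5035] tip [0.5453 0.0982 0.0364]
15.95 [0.4558 0.0849 0.0154] tool F [ 1.2308 -1.393   2.0724] tip [0.5453 0.0983 0.0364]
```

Now 1.2 mm probing steps.

Call:
{"method": "arm_command", "body": {
  "increments": [-0.016, 0, 0, 0, 0, 0, -0.032, 0, 0, 0, 0, 0, -0.048, 0, 0, 0, 0, 0]
}}

```text
clock: 16.25
tcp_pos: [0.4549, 0.0848, 0.0154]
orientation: [-0.0, 0.997, 0.074, 0.0]
force: [2.8, 1.1, -2.4]
width: 0.0149
gripper_force: 78.0
```

Call:
{"method": "arm_command", "body": {
  "increments": [-0.016, 0, 0, 0, 0, 0, -0.032, 0, 0, 0, 0, 0, -0.048, 0, 0, 0, 0, 0]
}}

```text
clock: 16.55
tcp_pos: [0.4537, 0.0846, 0.0155]
orientation: [-0.0, 0.997, 0.074, 0.0]
force: [2.2, 0.3, -1.6]
width: 0.0149
gripper_force: 78.0
```

Call:
{"method": "arm_command", "body": {
  "increments": [-0.016, 0, 0, 0, 0, 0, -0.032, 0, 0, 0, 0, 0, -0.048, 0, 0, 0, 0, 0]
}}

```text
clock: 16.85
tcp_pos: [0.4524, 0.0844, 0.0154]
orientation: [-0.0, 0.997, 0.074, -0.0]
force: [2.1, -0.2, -1.8]
width: 0.0148
gripper_force: 78.0
```

Call:
{"method": "arm_command", "body": {
  "increments": [-0.016, 0, 0, 0, 0, 0, -0.032, 0, 0, 0, 0, 0, -0.048, 0, 0, 0, 0, 0]
}}

```text
clock: 17.15
tcp_pos: [0.4513, 0.0842, 0.0155]
orientation: [-0.0, 0.997, 0.074, 0.0]
force: [2.7, 0.2, -2.4]
width: 0.0145
gripper_force: 78.0
```

Call:
{"method": "arm_command", "body": {
  "increments": [-0.016, 0, 0, 0, 0, 0, -0.032, 0, 0, 0, 0, 0, -0.048, 0, 0, 0, 0, 0]
}}

```text
clock: 17.45
tcp_pos: [0.4501, 0.084, 0.0154]
orientation: [-0.0, 0.997, 0.074, -0.0]
force: [2.9, 0.5, -1.7]
width: 0.0146
gripper_force: 78.0
```

Call:
{"method": "arm_command", "body": {
  "increments": [-0.016, 0, 0, 0, 0, 0, -0.032, 0, 0, 0, 0, 0, -0.048, 0, 0, 0, 0, 0]
}}

```text
clock: 17.75
tcp_pos: [0.4489, 0.0839, 0.0154]
orientation: [-0.0, 0.997, 0.074, -0.0]
force: [2.9, -0.6, -1.5]
width: 0.0147
gripper_force: 78.0
```

Call:
{"method": "arm_command", "body": {
  "increments": [-0.016, 0, 0, 0, 0, 0, -0.032, 0, 0, 0, 0, 0, -0.048, 0, 0, 0, 0, 0]
}}

```text
clock: 18.05
tcp_pos: [0.4482, 0.0838, 0.0155]
orientation: [-0.0, 0.997, 0.074, 0.0]
force: [7.2, 0.6, -3.1]
width: 0.0144
gripper_force: 77.9
```

The force rose to 7 N and the TCP lags its target: this is the stop. I let it settle to read the true value.

```bash
python3 f.py
```

```text
18.05 [0.4482 0.0838 0.0155] tool F [7.199  0.4982 3.1229] tip [0.5377 0.0972 0.0366]
18.1 [0.4482 0.0838 0.0156] tool F [6.1487 0.0765 2.8717] tip [0.5377 0.0972 0.0367]
18.15 [0.4482 0.0838 0.0155] tool F [ 6.2392 -0.2375  3.043 ] tip [0.5377 0.0971 0.0366]
```

Call:
{"method": "arm_command", "body": {
  "increments": [-0.008, 0, 0, 0, 0, 0, -0.016, 0, 0, 0, 0, 0, -0.016, 0, 0, 0, 0, 0]
}}

```text
clock: 18.45
tcp_pos: [0.4481, 0.0838, 0.0156]
orientation: [-0.0, 0.997, 0.074, 0.001]
force: [7.4, 0.8, -4.0]
width: 0.0148
gripper_force: 78.0
```

```bash
python3 f.py
```

```text
18.45 [0.4481 0.0838 0.0156] tool F [7.4462 0.3442 3.9938] tip [0.5376 0.0971 0.0367]
18.5 [0.4481 0.0838 0.0156] tool F [ 7.4341 -0.5309  4.6749] tip [0.5376 0.0971 0.0367]
18.55 [0.448  0.0838 0.0156] tool F [ 6.6545 -0.1384  4.1603] tip [0.5375 0.0971 0.0367]
```

Call:
{"method": "arm_command", "body": {
  "increments": [-0.013, 0, 0, 0, 0, 0, -0.026, 0, 0, 0, 0, 0, -0.04, 0, 0, 0, 0, 0, -0.04, 0, 0, 0, 0, 0]
}}

```text
clock: 18.95
tcp_pos: [0.4478, 0.0838, 0.0157]
orientation: [-0.0, 0.997, 0.074, 0.001]
force: [10.3, 1.7, -6.1]
width: 0.0147
gripper_force: 78.0
```

```bash
python3 f.py
```

```text
18.95 [0.4478 0.0838 0.0157] tool F [10.4562 -0.1389  6.1353] tip [0.5373 0.0971 0.037 ]
19.0 [0.4478 0.0838 0.0157] tool F [ 9.984  -0.9077  5.1944] tip [0.5373 0.0971 0.0369]
19.05 [0.4478 0.0838 0.0157] tool F [11.616   0.2142  5.9554] tip [0.5372 0.0971 0.0369]
```

Call:
{"method": "arm_command", "body": {
  "increments": [-0.01, 0, 0, 0, 0, 0, -0.02, 0, 0, 0, 0, 0, -0.02, 0, 0, 0, 0, 0]
}}

```text
clock: 19.35
tcp_pos: [0.4476, 0.0838, 0.0158]
orientation: [-0.0, 0.997, 0.074, 0.002]
force: [12.6, 1.1, -5.9]
width: 0.0147
gripper_force: 78.0
```

```bash
python3 f.py
```

```text
19.35 [0.4476 0.0838 0.0158] tool F [12.5887  0.7677  5.9018] tip [0.5371 0.0971 0.037 ]
19.4 [0.4475 0.0838 0.0157] tool F [12.0431  1.4162  6.6104] tip [0.537  0.0971 0.037 ]
19.45 [0.4475 0.0838 0.0157] tool F [11.8537  0.7537  6.1687] tip [0.537  0.0971 0.037 ]
```

About 12 N, within the band. I hold it.

Call:
{"method": "arm_command", "body": {
  "increments": [0, 0, 0, 0, 0, 0, 0, 0, 0, 0, 0, 0, 0, 0, 0, 0, 0, 0, 0, 0, 0, 0, 0, 0, 0, 0, 0, 0, 0, 0, 0, 0, 0, 0, 0, 0]
}}

```text
clock: 20.05
tcp_pos: [0.4472, 0.0837, 0.0157]
orientation: [-0.0, 0.997, 0.074, 0.001]
force: [10.0, 0.7, -5.3]
width: 0.0148
gripper_force: 78.1
```

Call:
{"method": "arm_command", "body": {
  "increments": [0, 0, 0, 0, 0, 0, 0, 0, 0, 0, 0, 0, 0, 0, 0, 0, 0, 0, 0, 0, 0, 0, 0, 0, 0, 0, 0, 0, 0, 0, 0, 0, 0, 0, 0, 0, 0, 0, 0, 0, 0, 0]
}}

```text
clock: 20.75
tcp_pos: [0.4469, 0.0837, 0.0156]
orientation: [-0.0, 0.997, 0.074, 0.001]
force: [8.7, 1.2, -4.2]
width: 0.0144
gripper_force: 78.1
```

```bash
python3 f.py
```

```text
20.75 [0.4469 0.0837 0.0156] tool F [8.7975 0.115  4.2471] tip [0.5364 0.097  0.0368]
20.8 [0.4469 0.0837 0.0156] tool F [8.4228 0.0674 5.2525] tip [0.5363 0.097  0.0368]
20.85 [0.4468 0.0837 0.0156] tool F [8.2959 0.7304 5.4297] tip [0.5363 0.097  0.0368]
```

The force creeps down about 2.7 N/s because the hook creeps in the pads. I grip harder, restore the pull and follow with a slight steady creep.

Call:
{"method": "arm_command", "body": {
  "increments": [0, 0, 0, 0, 0, 0, -0.015, 0, 0, 0, 0, 0, -0.03, 0, 0, 0, 0, 0, -0.045, 0, 0, 0, 0, 0],
  "grip_force": 120
}}

```text
clock: 21.25
tcp_pos: [0.4466, 0.0837, 0.0158]
orientation: [-0.0, 0.997, 0.074, 0.002]
force: [12.8, 0.9, -7.1]
width: 0.0137
gripper_force: 117.2
```

```bash
python3 f.py
```

```text
21.25 [0.4466 0.0837 0.0158] tool F [12.7587  1.0457  7.1015] tip [0.536  0.097  0.0371]
21.3 [0.4466 0.0837 0.0158] tool F [12.5464  0.7317  7.1999] tip [0.536  0.097  0.0371]
21.35 [0.4465 0.0837 0.0158] tool F [11.8525  0.6277  6.4877] tip [0.536 0.097 0.037]
```

Call:
{"method": "arm_command", "body": {
  "increments": [-0.006, 0, 0, 0, 0, 0, -0.009, 0, 0, 0, 0, 0, -0.012, 0, 0, 0, 0, 0, -0.015, 0, 0, 0, 0, 0, -0.018, 0, 0, 0, 0, 0]
}}

```text
clock: 21.85
tcp_pos: [0.4462, 0.0836, 0.0158]
orientation: [-0.0, 0.997, 0.074, 0.002]
force: [12.7, 1.4, -6.7]
width: 0.0139
gripper_force: 117.2
```

Steady at 12.7 N. I continue the same way to complete well over a second.

Call:
{"method": "arm_command", "body": {
  "increments": [-0.003, 0, 0, 0, 0, 0, -0.006, 0, 0, 0, 0, 0, -0.009, 0, 0, 0, 0, 0, -0.012, 0, 0, 0, 0, 0, -0.015, 0, 0, 0, 0, 0, -0.018, 0, 0, 0, 0, 0, -0.021, 0, 0, 0, 0, 0]
}}

```text
clock: 22.55
tcp_pos: [0.4457, 0.0836, 0.0158]
orientation: [-0.0, 0.997, 0.074, 0.002]
force: [13.3, 1.0, -6.8]
width: 0.014
gripper_force: 117.2
```

```bash
python3 f.py; python3 look.py w7
```

```text
22.55 [0.4457 0.0836 0.0158] tool F [13.2598  0.9536  6.8647] tip [0.5352 0.0969 0.0371]
22.6 [0.4457 0.0836 0.0158] tool F [12.0555 -0.0688  6.6897] tip [0.5352 0.0969 0.0371]
22.65 [0.4457 0.0836 0.0158] tool F [13.2944  1.3054  5.679 ] tip [0.5352 0.0969 0.0371]
[0.4457 0.0836 0.0158] [13.3609  0.6721 -5.633 ] 0.013836471470352808
yaw 8.462909247649897 tip pred [0.5352 0.0969 0.0371] [321.489   73.2984]
hole 0.88 [323.392  62.6  ] [0.5384 0.0965 0.048 ]
tip 0.98 [321.728  73.   ] [0.5353 0.0968 0.0371]
tip 0.72 [161.408 281.88 ] [0.4075 0.1741 0.0371]
lip 0 nan ((0.0, 0.0), (0.0, 0.0), 0.0)
  return _methods._mean(a, axis=axis, dtype=dtype,
  ret = ret.dtype.type(ret / rcount)
```

The pull stayed at 12–13 N from 21.2 to 22.8 s. I now ease off into the hole's play.

Call:
{"method": "arm_command", "body": {
  "increments": [0.03, 0, 0, 0, 0, 0, 0.06, 0, 0, 0, 0, 0, 0.09, 0, 0, 0, 0, 0, 0.13, 0, 0, 0, 0, 0, 0.16, 0, 0, 0, 0, 0, 0.16, 0, 0, 0, 0, 0]
}}

```text
clock: 23.4
tcp_pos: [0.4476, 0.0836, 0.0154]
orientation: [0.0, 0.997, 0.074, -0.0]
force: [-0.6, -0.0, -1.1]
width: 0.0139
gripper_force: 119.9
```

```bash
python3 f.py; python3 look.py w8 2>/dev/null|grep -E "hole|tip"; python3 - <<'E'
import cv2,numpy as np
a,b=cv2.imread("pics/w5.png"),cv2.imread("pics/w8.png")
f=lambda w:cv2.resize(w[20:320,220:420],(400,600),interpolation=cv2.INTER_CUBIC)
cv2.imwrite("pics/c8.png",np.hstack([f(a),f(b)]))
E
```

```text
23.4 [0.4476 0.0836 0.0154] tool F [-0.56   -0.0431  1.1147] tip [0.5371 0.097  0.0364]
23.45 [0.4476 0.0837 0.0154] tool F [-0.0908 -0.1621  2.207 ] tip [0.5371 0.097  0.0364]
23.5 [0.4476 0.0836 0.0154] tool F [ 0.0185 -0.4134  0.9028] tip [0.5371 0.097  0.0364]
yaw 8.47585186300916 tip pred [0.5371 0.097  0.0364] [321.4904  73.3064]
hole 0.98 [324.096  55.88 ] [0.5431 0.0967 0.048 ]
tip 0.78 [162.112 284.   ] [0.4078 0.174  0.0364]
tip 0.77 [324.288  57.4  ] [0.5443 0.0967 0.0364]
```

View pics/c8.png

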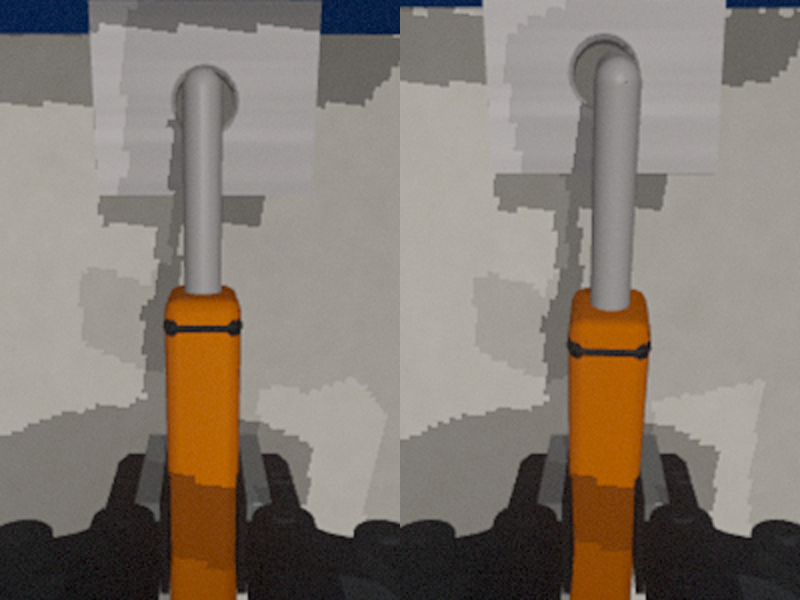

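```bash
cat > hk.py <<'E'
from h import *
np.set_printoptions(precision=4,suppress=True)
def hookpose(verbose=True):
    st=sensors.state(); im,d=optics.grab_frame("wrist"); c=cam("wrist",st); K,Rc,o=c
    T=np.array(st["tcp_pos"]);Rt=q2R(st["orientation"])
    vv,uu=np.mgrid[0:400,0:640]; W=(np.stack([uu,vv,np.ones_like(uu)],-1)@np.linalg.inv(K).T*d[...,None])@Rc.T+o
    L=(W-T)@Rt
    hsv=cv2.cvtColor(im,cv2.COLOR_BGR2HSV); m=cv2.inRange(hsv,(5,120,60),(22,255,255))>0
    m&=(abs(L[...,1])<.012)&(L[...,0]>.012)&(L[...,0]<.06)&(L[...,2]<-.02)&(d>0)
    P=L[m]; A=np.polyfit(P[:,0],P[:,2],1); 
    C=np.array([[x,P[abs(P[:,0]-x)<.002][:,1].mean()] for x in np.arange(.016,.046,.004) if (abs(P[:,0]-x)<.002).sum()>5]); B=np.polyfit(C[:,0],C[:,1],1)
    print("handle top: pitch up deg",-np.degrees(np.arctan(A[0])),"z_tool at x=0",A[1],"yaw deg",np.degrees(np.arctan(B[0])),"y at 0",B[1],"front x",np.percentile(P[:,0],99),len(P))
    s=(~m)&(abs(L[...,1])<.008)&(L[...,0]>.055)&(L[...,0]<.096)&(L[...,2]<-.03)&(d>0)&(np.mgrid[0:400,0:640][0]<260)
    Q=L[s]
    for x in(.06,.07,.08,.09):
        q=Q[abs(Q[:,0]-x)<.003]
        if len(q)>5: print("shank x",x,"top z_tool",np.percentile(q[:,2],10),"world z",T[2]-np.percentile(q[:,2],10),"y",np.median(q[q[:,2]<np.percentile(q[:,2],60),1]),len(q))
    return st,im
if __name__=="__main__": hookpose()
E
python3 hk.py; grep -c . hk.py
```

```text
handle top: pitch up deg 6.36234330156513 z_tool at x=0 -0.05915220777496365 yaw deg 1.6805369035605129 y at 0 -0.00025851812956785846 front x 0.050972818652212974 3131
shank x 0.06 top z_tool -0.06475935632084019 world z 0.08019142996075261 y 0.001621448075533524 320
shank x 0.07 top z_tool -0.06706232130769704 world z 0.08249439494760946 y 0.0018843729811735435 376
shank x 0.08 top z_tool -0.06934035561894748 world z 0.0847724292588599 y 0.0021282423162860544 601
shank x 0.09 top z_tool -0.07105866990091925 world z 0.08649074354083167 y 0.0023463875548323356 536
19
```

The depth data show that under load the hook pitched nose-up by about 11° in the pads and yawed about 1.5°. Its point now stands at about lip level, near the hole's centre and with no force. I lift straight up, slowly at first.

Call:
{"method": "arm_command", "body": {
  "increments": [0, 0, -0.1, 0, 0, 0, 0, 0, -0.2, 0, 0, 0, 0, 0, -0.3, 0, 0, 0, 0, 0, -0.45, 0, 0, 0, 0, 0, -0.6, 0, 0, 0]
}}

```text
clock: 24.2
tcp_pos: [0.4477, 0.0837, 0.0308]
orientation: [-0.0, 0.997, 0.074, 0.0]
force: [-0.2, 0.3, -1.0]
width: 0.0141
gripper_force: 119.9
```

Call:
{"method": "arm_command", "body": {
  "increments": [0, 0, -0.2, 0, 0, 0, 0, 0, -0.5, 0, 0, 0, 0, 0, -1, 0, 0, 0, 0, 0, -2, 0, 0, 0, 0, 0, -3, 0, 0, 0, 0, 0, -4, 0, 0, 0, 0, 0, -4.5, 0, 0, 0, 0, 0, -4.5, 0, 0, 0]
}}

```text
clock: 25.0
tcp_pos: [0.4486, 0.0838, 0.1448]
orientation: [-0.0, 0.997, 0.074, 0.002]
force: [0.2, 0.4, -1.7]
width: 0.0139
gripper_force: 120.0
```

```bash
python3 hk.py; python3 - <<'E'
from h import *
np.set_printoptions(precision=4,suppress=True)
for n in("top","side"):
    im,d=optics.grab_frame(n); c=cam(n)
    for r in spotter.tip_of(n,"tray_hole")[:2]: uv=np.array(r["xy"])*[640,400]; print(n,r["score"],uv,atz(c,uv,.048))
st=sensors.state(); im,d=optics.grab_frame("wrist"); c=cam("wrist",st)
for r in spotter.tip_of("wrist","tray_hole")[:2]: uv=np.array(r["xy"])*[640,400]; print("w",r["score"],uv,atz(c,uv,.048))
for r in spotter.tip_of("wrist","hook_tip")[:2]: uv=np.array(r["xy"])*[640,400]; print("tip",r["score"],uv,atz(c,uv,.19))
print(st["tcp_pos"],st["force"])
K,Rc,o=c; vv,uu=np.mgrid[0:400,0:640]; W=(np.stack([uu,vv,np.ones_like(uu)],-1)@np.linalg.inv(K).T*d[...,None])@Rc.T+o
k=(abs(W[...,2]-.048)<.005)&(np.hypot(W[...,0]-.54,W[...,1]-.097)<.04); Q=W[k]; print(len(Q),np.median(Q[:,2]),cv2.minAreaRect((Q[:,:2]*1000).astype(np.float32)))
E
```

```text
handle top: pitch up deg 6.395642770361458 z_tool at x=0 -0.05911426033488853 yaw deg 1.405551883855887 y at 0 -0.00011402284950998029 front x 0.050986449173681676 3133
shank x 0.06 top z_tool -0.0649775893346255 world z 0.2097898990410536 y 0.001614911772651749 320
shank x 0.07 top z_tool -0.06715421268838986 world z 0.21196652239481797 y 0.0020673995863786246 371
shank x 0.08 top z_tool -0.06946451256656372 world z 0.21427682227299183 y 0.002156731635766993 430
shank x 0.09 top z_tool -0.07112785825314642 world z 0.21594016795957455 y 0.0023434243375700776 397
top 0.83 [274.368 211.2  ] [0.5407 0.0965 0.048 ]
side 0.57 [298.368 186.88 ] [0.5411 0.079  0.048 ]
w 0.85 [321.792  83.6  ] [0.541  0.0972 0.048 ]
tip 0.8 [401.6  235.32] [0.4702 0.0492 0.19  ]
tip 0.68 [327.424  52.2  ] [0.5418 0.0954 0.19  ]
[0.4472 0.0836 0.1422] [-0.4348  0.2188 -1.0778]
2050 0.047162731257869295 ((542.8681030273438, 97.39787292480469), (42.16990280151367, 64.32127380371094), 8.304908752441406)
```

The tray stays at the stop, hole at (0.541,0.097), about 87 mm out. I measure the hook's tilt in the hand precisely along its centreline, so that I can lay it level.

```bash
cat > prof.py <<'E'
from h import *
np.set_printoptions(precision=4,suppress=True)
st=sensors.state(); im,d=optics.grab_frame("wrist"); c=cam("wrist",st); K,Rc,o=c
T=np.array(st["tcp_pos"]);Rt=q2R(st["orientation"]); print(T,np.degrees(np.arctan2(Rt[1,0],Rt[0,0])),Rt[:,2])
vv,uu=np.mgrid[0:400,0:640]; W=(np.stack([uu,vv,np.ones_like(uu)],-1)@np.linalg.inv(K).T*d[...,None])@Rc.T+o
L=(W-T)@Rt; L=L[(d>0)&(abs(L[...,1])<.013)&(L[...,2]<-.03)&(L[...,2]>-.09)]
def seg(a,b,hw):
    P=L[(L[:,0]>a)&(L[:,0]<b)]
    zc=np.array([[x,np.percentile(P[abs(P[:,0]-x)<.0015,2],20)] for x in np.arange(a+.002,b-.001,.003) if (abs(P[:,0]-x)<.0015).sum()>8])
    yc=[]
    for x,z in zc:
        p=P[(abs(P[:,0]-x)<.0015)&(abs(P[:,2]-z)<.004)]; yc.append((p[:,1].max()+p[:,1].min())/2)
    A=np.polyfit(zc[:,0],zc[:,1],1);B=np.polyfit(zc[:,0],yc,1)
    print(a,b,"pitch",-np.degrees(np.arctan(A[0])),"z0",A[1],"yaw",np.degrees(np.arctan(B[0])),"y0",B[1]); print(np.c_[zc,yc].round(4).tolist())
seg(.014,.046,.006); seg(.054,.092,.003); print("front",np.percentile(L[:,0],[98,99,99.8,100]))
E
python3 prof.py
```

```text
[0.4475 0.0837 0.1424] 8.484919538942298 [-0.001  -0.0002 -1.    ]
0.014 0.046 pitch 13.38853701931898 z0 -0.056557663766888484 yaw 1.5466541522037813 y0 9.482448387797755e-05
[[0.016, -0.0604, 0.0005], [0.019, -0.061, 0.0007], [0.022, -0.0618, 0.0006], [0.025, -0.0626, 0.0008], [0.028, -0.0632, 0.0009], [0.031, -0.0639, 0.001], [0.034, -0.0646, 0.001], [0.037, -0.0653, 0.0012], [0.04, -0.0661, 0.0012], [0.043, -0.0668, 0.0012]]
0.054 0.092 pitch 13.375512975188867 z0 -0.049991585160351064 yaw 1.357352246955368 y0 0.00022998759666703543
[[0.056, -0.0633, 0.0015], [0.059, -0.064, 0.0017], [0.062, -0.0646, 0.0017], [0.065, -0.0655, 0.0018], [0.068, -0.0662, 0.0018], [0.071, -0.0669, 0.0018], [0.074, -0.0675, 0.0019], [0.077, -0.0683, 0.0021], [0.08, -0.0691, 0.0022], [0.083, -0.0699, 0.0022], [0.086, -0.0705, 0.0023], [0.089, -0.071, 0.0023]]
front [0.0898 0.0915 0.0957 0.0982]
```

```bash
python3 - <<'E'
from h import *
p=optics.camera_params("wrist"); K=np.array(p["intrinsics"]);T=np.array(p["tool_from_camera"])
def hit(row,h0,t,col=321):   # ray meets surface h=h0+t*x, h=-z_tool
    d=T[:3,:3]@np.linalg.solve(K,[col,row,1]); o=T[:3,3]; s=(h0+t*o[0]+o[2])/(-d[2]-t*d[0]); return (o+s*d)
th=np.radians(13.4); c,s=np.cos(th),np.sin(th)
def rows(f):
    im=cv2.imread(f); g=im[:,:,:].astype(int); out=[]
    col=im[150:215,316:330].mean(1); bright=col.sum(1)
    hsv=cv2.cvtColor(im,cv2.COLOR_BGR2HSV); o=(cv2.inRange(hsv,(5,120,60),(22,255,255))>0)[150:215,314:318].mean(1)
    fe=150+np.argmax(o>.5); band=fe+5+np.argmin(bright[fe-150+5:fe-150+35]); return fe,band
for f in("w3","w5"):
    fe,b=rows(f"pics/{f}.png"); X=hit(b,.0585,0)[0]; print(f,fe,b,"band tool x",X,"front edge",hit(fe,.0585,0)[0])
Xb=X; xb=Xb+.0013
fe,b=rows("pics/w8.png"); X8=hit(b,.0566,np.tan(th),323)[0]; print("w8",fe,b,X8,"front",hit(fe,.0566,np.tan(th))[0])
ox=X8-xb*c+.020*s; oh=.0566+np.tan(th)*ox; 
# handle top line: at tool x=0 h=.0566 -> origin h: point (x,20): h=oh+x s+20c with ox+x c-20 s=0
x=(.020*s-ox)/c; oh=.0566-x*s-.020*c
print("ox",ox,"oh",oh,"hook centre(z10) in tool x,h:",ox-.010*s,oh+.010*c)
E
```

```text
w3 167 185 band tool x 0.04454332331131357 front edge 0.05193066688815923
w5 167 185 band tool x 0.04454332331131357 front edge 0.05193066688815923
w8 173 196 0.04231404646412637 front 0.05171240135054083
ox 0.0023537254398091527 oh 0.03660101616444929 hook centre(z10) in tool x,h: 3.624640486757933e-05 0.04632877494654325
```

```bash
cat > plan.py <<'E'
from h import *
import sys
np.set_printoptions(precision=3,suppress=True)
def target(up,org=(.4995,-.1808,.036),yaw=-12.75,ox=.0030,oh=.0366,oy=.0002,th=13.4,hy=1.45):
    y=np.radians(yaw); Rh=np.array([[np.cos(y),np.sin(y),0],[np.sin(y),-np.cos(y),0],[0,0,-1.]]) # hook frame written tool-like: x,-y,-z
    rel=R.from_euler("ZY",[hy,th],degrees=True).as_matrix()  # hook axes in tool axes
    Rt=Rh@rel.T; p=np.array(org)+[0,0,up]-Rt@np.array([ox,oy,-oh]); return p,Rt
def inc(p,Rt):
    s=sensors.state(); R0=q2R(s["orientation"]); d=R0.T@(p-np.array(s["tcp_pos"])); return d/.025, R.from_matrix(R0.T@Rt).as_rotvec(degrees=True)/6
if __name__=="__main__":
    up=float(sys.argv[1]); kw=eval("dict("+(sys.argv[2] if len(sys.argv)>2 else "")+")"); p,Rt=target(up,**kw); print(p,Rt[:,0]); print(*inc(p,Rt)); s=sensors.state(); print(s["tcp_pos"],s["force"],"world down in tool",q2R(s["orientation"]).T@[0,0,-1])
E
python3 plan.py 0.08; python3 plan.py 0
```

```text
[ 0.488 -0.178  0.081] [ 0.954 -0.19  -0.232]
[ 0.073 10.6    2.458] [ 0.443 -2.193  3.282]
[0.448 0.084 0.143] [-0.545  0.634 -1.773] world down in tool [ 0.001 -0.     1.   ]
[ 0.488 -0.178  0.001] [ 0.954 -0.19  -0.232]
[ 0.075 10.6    5.658] [ 0.443 -2.193  3.282]
[0.448 0.084 0.143] [-0.545  0.634 -1.773] world down in tool [ 0.001 -0.     1.   ]
```

Call:
{"method": "arm_command", "body": {
  "increments": [0, 0.7, 0, 0, 0, 0.2, 0, 2, 0, 0.05, -0.3, 0.6, 0, 3.4, 0, 0.1, -0.6, 1, 0, 4.8, 0, 0.2, -1, 1.5, 0.05, 6.2, 0, 0.3, -1.4, 2, 0.05, 7.6, 0, 0.35, -1.7, 2.5, 0.07, 9, 0.4, 0.4, -2, 3, 0.07, 10, 1, 0.44, -2.19, 3.28, 0.07, 10.6, 1.4, 0.44, -2.19, 3.28, 0.07, 10.6, 1.4, 0.44, -2.19, 3.28]
}}

```text
clock: 26.45
tcp_pos: [0.4876, -0.1795, 0.1063]
orientation: [-0.014, 0.988, -0.098, -0.116]
force: [-0.5, 1.3, -0.2]
width: 0.0132
gripper_force: 120.0
```

```bash
python3 plan.py 0; python3 prof.py | grep -E "pitch|front"; python3 - <<'E'
from h import *
np.set_printoptions(precision=4,suppress=True)
st=sensors.state(); im,d=optics.grab_frame("wrist"); c=cam("wrist",st)
for l,z in(("cradle",0),("cradle_seat",.036)):
    for r in spotter.tip_of("wrist",l)[:1]: uv=np.array(r["xy"])*[640,400]; print(l,r["score"],uv,atz(c,uv,z))
K,Rc,o=c; vv,uu=np.mgrid[0:400,0:640]; W=(np.stack([uu,vv,np.ones_like(uu)],-1)@np.linalg.inv(K).T*d[...,None])@Rc.T+o
y=np.radians(-12.75); e=np.array([np.cos(y),np.sin(y)]); n=np.array([-e[1],e[0]]); X=(W[...,:2]-[.4995,-.1808])@np.stack([e,n],1)
ps=(d>0)&(abs(W[...,2]-.052)<.007)&(abs(X[...,0])<.06)&(abs(X[...,1])<.03)
n_,lab,s,_=cv2.connectedComponentsWithStats(ps.astype(np.uint8))
for i in range(1,n_):
    if s[i,4]>12: q=X[lab==i]; print("post",s[i],q.min(0),q.max(0),W[lab==i][:,2].max())
cv2.imwrite("pics/w9.png",im)
E
```

```text
[ 0.488 -0.178  0.001] [ 0.954 -0.19  -0.232]
[ 0.998 -0.037  4.088] [ 0.     0.009 -0.011]
[ 0.488 -0.18   0.106] [-0.517  1.295 -0.154] world down in tool [0.233 0.006 0.973]
0.014 0.046 pitch 13.410595083146655 z0 -0.05642944352254273 yaw 1.6185208606349906 y0 0.00010669301921736045
0.054 0.092 pitch 13.073773865691063 z0 -0.05029040549002373 yaw 1.4418723110139713 y0 0.00020288783313142914
front [0.0901 0.0917 0.0956 0.0986]
cradle 0.77 [321.28 149.2 ] [ 0.5018 -0.1801  0.    ]
cradle_seat 0.68 [325.376 168.52 ] [ 0.4978 -0.183   0.036 ]
post [298 115  12  21 225] [0.0326 0.0107] [0.0452 0.0186] 0.05823293270029825
post [339 116  13  21 223] [ 0.0332 -0.0191] [ 0.0451 -0.0112] 0.058301400263330194
post [299 209   6  18  96] [-0.0469  0.0143] [-0.0345  0.0188] 0.0574505433667839
```

View pics/w9.png

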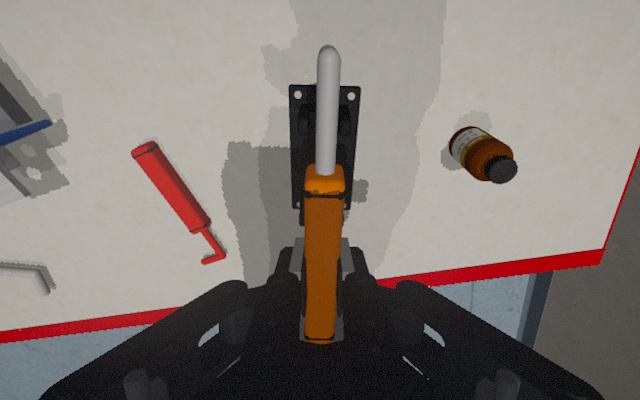

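The picture shows the hook over the cradle (shank top (329,50), cradle (325,145)). The posts measured in this view are centred within 0.3 mm across and 1 mm along. I descend.

Call:
{"method": "arm_command", "body": {
  "increments": [0.1, 0, 0.4, 0, 0, 0, 0.3, -0.02, 1.2, 0, 0, 0, 0.5, -0.03, 2, 0, 0, 0, 0.66, -0.04, 2.7, 0, 0, 0, 0.76, -0.04, 3.1, 0, 0, 0, 0.8, -0.04, 3.3, 0, 0, 0, 0.8, -0.04, 3.3, 0, 0, 0, 0.8, -0.04, 3.3, 0, 0, 0]
}}

```text
clock: 27.45
tcp_pos: [0.4896, -0.1768, 0.0236]
orientation: [-0.014, 0.988, -0.098, -0.115]
force: [-0.3, 0.4, -1.3]
width: 0.0135
gripper_force: 120.0
```

```bash
python3 plan.py 0; python3 - <<'E'
from h import *
np.set_printoptions(precision=4,suppress=True)
st=sensors.state(); im,d=optics.grab_frame("wrist"); c=cam("wrist",st)
K,Rc,o=c; vv,uu=np.mgrid[0:400,0:640]; W=(np.stack([uu,vv,np.ones_like(uu)],-1)@np.linalg.inv(K).T*d[...,None])@Rc.T+o
y=np.radians(-12.75); e=np.array([np.cos(y),np.sin(y)]); n=np.array([-e[1],e[0]]); X=(W[...,:2]-[.4995,-.1808])@np.stack([e,n],1)
hsv=cv2.cvtColor(im,cv2.COLOR_BGR2HSV); org=cv2.inRange(hsv,(5,120,60),(22,255,255))>0
ps=(d>0)&(~org)&(abs(W[...,2]-.052)<.007)&(X[...,0]>.03)&(X[...,0]<.05)&(abs(X[...,1])<.03)
n_,lab,s,_=cv2.connectedComponentsWithStats(ps.astype(np.uint8))
for i in range(1,n_):
    if s[i,4]>12: q=X[lab==i]; print("post",s[i],q.min(0),q.max(0))
k=(d>0)&org&(abs(X[...,1])<.02)&(X[...,0]>.015)&(X[...,0]<.06)&(W[...,2]>.05); q=X[k]; z=W[k][:,2]
for x in(.02,.03,.04,.045): m=abs(q[:,0]-x)<.002; t=m&(z>np.percentile(z[m],80)-.003); print(x,"handle edges",q[t,1].min(),q[t,1].max(),"top z",np.percentile(z[m],85))
print("front",q[:,0].max())
E
```

```text
[ 0.488 -0.178  0.001] [ 0.954 -0.19  -0.232]
[0.17  0.068 0.886] [ 0.    -0.019  0.002]
[ 0.49  -0.177  0.024] [-0.32   0.356 -1.293] world down in tool [0.23  0.006 0.973]
post [287 163  19  32 516] [0.033  0.0108] [0.0456 0.0189]
post [350 164  20  32 539] [ 0.0334 -0.0191] [ 0.0456 -0.0109]
0.02 handle edges -0.005955458972364684 0.009294895241999024 top z 0.07854814986801233
0.03 handle edges -0.006202061514741527 0.009269180360092727 top z 0.07860887521588096
0.04 handle edges -0.0062637442911469676 0.009222951255731238 top z 0.07868018517633729
0.045 handle edges -0.006083749004089578 0.009219186864904952 top z 0.07867149122317685
front 0.054296988611860664
```

The handle is level and parallel to the cradle but 1.5 mm off sideways, and it has 23 mm still to go. I correct and lower.

Call:
{"method": "arm_command", "body": {
  "increments": [0, 0.06, 0, 0, 0, 0, 0.03, 0.065, 0.25, 0, 0, 0, 0.07, 0.065, 0.45, 0, 0, 0, 0.1, 0.065, 0.65, 0, 0, 0, 0.12, 0.065, 0.77, 0, 0, 0, 0.13, 0.065, 0.83, 0, 0, 0, 0.13, 0.065, 0.83, 0, 0, 0]
}}

```text
clock: 28.2
tcp_pos: [0.4873, -0.1778, 0.0019]
orientation: [-0.014, 0.988, -0.098, -0.115]
force: [-0.2, -0.4, -1.5]
width: 0.0137
gripper_force: 120.0
```

Call:
{"method": "arm_command", "body": {
  "increments": [0.005, 0, 0.02, 0, 0, 0, 0.01, 0, 0.05, 0, 0, 0, 0.01, 0, 0.05, 0, 0, 0]
}}

```text
clock: 28.5
tcp_pos: [0.4874, -0.1779, 0.0009]
orientation: [-0.014, 0.988, -0.098, -0.115]
force: [-0.4, -0.0, -0.4]
width: 0.0135
gripper_force: 120.0
```

```bash
python3 plan.py 0; cat > lay.py <<'E'
from h import *
np.set_printoptions(precision=4,suppress=True)
st=sensors.state(); im,d=optics.grab_frame("wrist"); c=cam("wrist",st)
K,Rc,o=c; vv,uu=np.mgrid[0:400,0:640]; W=(np.stack([uu,vv,np.ones_like(uu)],-1)@np.linalg.inv(K).T*d[...,None])@Rc.T+o
y=np.radians(-12.75); e=np.array([np.cos(y),np.sin(y)]); n=np.array([-e[1],e[0]]); X=(W[...,:2]-[.4995,-.1808])@np.stack([e,n],1)
hsv=cv2.cvtColor(im,cv2.COLOR_BGR2HSV); org=cv2.inRange(hsv,(5,120,60),(22,255,255))>0
k=(d>0)&org&(abs(X[...,1])<.02)&(X[...,0]>.015)&(X[...,0]<.06)&(W[...,2]>.035); q=X[k]; z=W[k][:,2]
for x in(.02,.03,.04,.045):
    m=abs(q[:,0]-x)<.002
    if m.sum()>5: t=m&(z>np.percentile(z[m],80)-.003); print(x,"handle edges",q[t,1].min(),q[t,1].max(),"top z",np.percentile(z[m],85))
print("front",q[:,0].max())
E
python3 lay.py
```

```text
[ 0.488 -0.178  0.001] [ 0.954 -0.19  -0.232]
[ 0.04   0.002 -0.019] [-0.001 -0.011  0.002]
[ 0.487 -0.178  0.001] [-0.414 -0.048 -0.375] world down in tool [0.231 0.006 0.973]
0.02 handle edges -0.007471846276202241 0.007712365855188099 top z 0.0558691672954995
0.03 handle edges -0.007676034230858432 0.007664327791025527 top z 0.05585108331914949
0.04 handle edges -0.007821172917681862 0.007660097296379247 top z 0.05592139107958171
0.045 handle edges -0.00778930217657288 0.00763584799056272 top z 0.05585775440943515
front 0.05225121090831095
```

The handle is seated: top at 0.0558, centred within 0.1 mm, level, with its weight taken by the cradle. I release and retreat upward.

Call:
{"method": "arm_command", "body": {
  "increments": [0, 0, 0.01, 0, 0, 0, 0, 0, 0.01, 0, 0, 0, 0, 0, 0.01, 0, 0, 0, 0, 0, 0.01, 0, 0, 0, 0, 0, 0.01, 0, 0, 0, 0, 0, 0.01, 0, 0, 0],
  "jaw": 0.45,
  "grip_force": 20
}}

```text
clock: 29.15
tcp_pos: [0.4873, -0.1779, 0.0006]
orientation: [-0.014, 0.988, -0.098, -0.115]
force: [-0.3, -0.2, 0.2]
width: 0.0385
gripper_force: 0.0
```

Call:
{"method": "arm_command", "body": {
  "increments": [-0.05, 0, -0.2, 0, 0, 0, -0.14, 0, -0.6, 0, 0, 0, -0.28, 0, -1.2, 0, 0, 0, -0.5, 0, -2.1, 0, 0, 0, -0.75, 0, -3.2, 0, 0, 0, -1, 0, -4.3, 0, 0, 0, -1.3, 0, -5.5, 0, 0, 0, -1.5, 0, -6.4, 0, 0, 0, -1.5, 0, -6.4, 0, 0, 0]
}}

```text
clock: 30.05
tcp_pos: [0.489, -0.1795, 0.169]
orientation: [-0.014, 0.989, -0.098, -0.112]
force: [-0.2, -0.1, -1.2]
width: 0.0384
gripper_force: 0.0
```

```bash
python3 plan.py 0|tail -1; python3 lay.py; python3 - <<'E'
from h import *
np.set_printoptions(precision=4,suppress=True)
for n in("top","side","wrist"):
    st=sensors.state(); im,d=optics.grab_frame(n); c=cam(n,st)
    for l,z in(("tray_hole",.048),("hook_tip",.018),("cradle_seat",.036),("oil",0),("jar",0),("stain",0)):
        for r in spotter.tip_of(n,l)[:3]: uv=np.array(r["xy"])*[640,400]; print(n,l,round(r["score"],2),uv,atz(c,uv,z))
E
```

```text
[ 0.489 -0.179  0.169] [-0.233 -0.108 -1.204] world down in tool [0.225 0.006 0.974]
0.02 handle edges -0.00688820243263567 0.008088300756119198 top z 0.05563632540660589
0.03 handle edges -0.006467243639120016 0.008217796789567609 top z 0.055551979144164626
0.04 handle edges -0.006100875472072608 0.009204344388533034 top z 0.055882975399809194
0.045 handle edges -0.005823648481652608 0.008352718189864742 top z 0.05565016974908487
front 0.04963325695511793
top tray_hole 0.82 [274.304 210.32 ] [0.5433 0.0968 0.048 ]
top hook_tip 0.91 [242.688 263.32 ] [0.3892 0.1924 0.018 ]
top hook_tip 0.58 [310.912 259.8  ] [ 0.3989 -0.01    0.018 ]
top cradle_seat 0.66 [369.024 222.4  ] [ 0.5074 -0.1822  0.036 ]
top jar 0.54 [235.392 180.2  ] [0.6433 0.2269 0.    ]
top stain 0.62 [308.096 157.   ] [0.716  0.0002 0.    ]
side tray_hole 0.68 [300.096 184.32 ] [0.5473 0.0902 0.048 ]
side hook_tip 0.77 [251.2  227.48] [ 0.4028 -0.035   0.018 ]
side hook_tip 0.66 [336.128 260.8  ] [ 0.5988 -0.1938  0.018 ]
side hook_tip 0.66 [246.4 180.8] [0.3969 0.1783 0.018 ]
side cradle_seat 0.87 [293.696 255.52 ] [ 0.4998 -0.1764  0.036 ]
side oil 0.58 [295.872 308.12 ] [ 0.4886 -0.3047  0.    ]
side jar 0.64 [325.312 167.32 ] [0.6406 0.2316 0.    ]
side jar 0.19 [362.496 184.32 ] [0.7344 0.1225 0.    ]
side stain 0.91 [363.968 210.48 ] [0.7116 0.0019 0.    ]
side stain 0.69 [294.976 310.8  ] [ 0.4858 -0.3118  0.    ]
side stain 0.26 [293.632 255.12 ] [ 0.5016 -0.138   0.    ]
wrist tray_hole 0.56 [ 38.016 158.6  ] [0.5426 0.0968 0.048 ]
wrist hook_tip 0.87 [323.776  41.72 ] [ 0.5863 -0.2001  0.018 ]
wrist hook_tip 0.69 [214.976 232.6  ] [ 0.4033 -0.0235  0.018 ]
wrist hook_tip 0.6 [ 79.104 260.48 ] [0.3944 0.1755 0.018 ]
wrist cradle_seat 0.9 [319.104 145.52 ] [ 0.4976 -0.1779  0.036 ]
wrist oil 0.97 [442.496 123.28 ] [ 0.4835 -0.3114  0.    ]
```

The hook lies back as it did: tip at (0.586,-0.200), level and seated. The tray is still out, and the jar and bottles are in place. I hand in.

```bash
python3 -c "
from rig import workorder; print(workorder.hand_in())"
```

```text
the job is handed in; nothing more can be done
None
```

The job is handed in, with no verdict returned: the tray is out at its stop after a 12–13 N pull held about 1.5 s (highest reading about 15 N), the hook is back in its cradle, the jar and bottles were not touched, and one earlier hold had sagged to about 8 N because the hook crept in the grip.

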